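Sweep the inspected nuts off the tray into the catch pan

TASK

The nuts on the steel inspection tray have been checked: with the fingertips together, sweep all five Brazil nuts along the tray and over its open edge, so that they drop into the pan below. Only push them: do not pick up or pinch any nut, or press hard on it. Leave the jars and the lids, on the tray and on the bench, where they are.

Things in the scene. Friction and masses are not known exactly. Their poses are not given: they have to be found in the camera images.
- tray: fixed steel inspection tray on legs. Origin: on the bench (z = 0) under the tray's middle; z up; -y points to its open end. Flat level surface 80 mm above the bench, 250 mm in x (-125 to 125) by 320 mm in y (-160 to 160). A 3 mm rim with 6 mm rolled edge stands 23 mm above the surface on three sides; the short side at y = -160 mm has no rim: there the surface ends over the pan.
- lip (a point): middle of the tray's open edge (the lip), at the height of the tray's surface, 160 mm in -y from the tray's middle; axes as the tray's, so nuts leave towards -y. The lip is open over the full 250 mm width.
- pan_in (a point): centre of the inner floor of the open rectangular metal catch pan under the lip, 3 mm above the bench, 229 mm in -y from the tray's middle; axes as the tray's. Outside 265 mm (x) by 162 mm (y), walls 3 mm, 65 mm high: its top edge is 15 mm below the tray's surface. The lip overhangs its near wall; its opening reaches 147 mm beyond the lip. Fixed.
- nut0: one of five alike Brazil nuts in the shell, brown, loose on the tray: 40 mm long (own x axis), about 27 mm wide, 25 mm high, with three flattened sides and pointed ends, 10 to 17 g. Origin: in its middle, 10.5 mm above the tray's surface as it lies. It slides and does not roll away when pushed.
- nut1: one of five alike Brazil nuts in the shell, brown, loose on the tray: 40 mm long (own x axis), about 27 mm wide, 25 mm high, with three flattened sides and pointed ends, 10 to 17 g. Origin: in its middle, 10.5 mm above the tray's surface as it lies. It slides and does not roll away when pushed.
- nut2: one of five alike Brazil nuts in the shell, brown, loose on the tray: 40 mm long (own x axis), about 27 mm wide, 25 mm high, with three flattened sides and pointed ends, 10 to 17 g. Origin: in its middle, 10.5 mm above the tray's surface as it lies. It slides and does not roll away when pushed.
- nut3: one of five alike Brazil nuts in the shell, brown, loose on the tray: 40 mm long (own x axis), about 27 mm wide, 25 mm high, with three flattened sides and pointed ends, 10 to 17 g. Origin: in its middle, 10.5 mm above the tray's surface as it lies. It slides and does not roll away when pushed.
- nut4: one of five alike Brazil nuts in the shell, brown, loose on the tray: 40 mm long (own x axis), about 27 mm wide, 25 mm high, with three flattened sides and pointed ends, 10 to 17 g. Origin: in its middle, 10.5 mm above the tray's surface as it lies. It slides and does not roll away when pushed.
- sample_jar: small upright glass jar with a gold lid and nuts inside, 46 mm across, 56 mm high, loose, standing on the tray in one of the two corners farthest from the lip (the small lid lies in the other). Origin: centre of its underside. To be left alone.
- small_lid: loose gold twist-off lid lying open side up on the tray in the other of the two corners farthest from the lip, 48 mm across, 10 mm high. Origin: centre of its underside. To be left alone.
- bench_jar: upright glass jar with a gold lid and nuts inside, 66 mm across, 85 mm high, loose on the bench to the robot's right of the tray. Origin: centre of its underside. To be left alone.
- bench_lid: loose gold twist-off lid lying open side up on the bench to the robot's right of the tray, 66 mm across, 10 mm high. Origin: centre of its underside. To be left alone.

How it is judged:
By the outcome, as a careful person would: the job done as asked, in the order asked, and still so for the second after the job is handed in, with the robot touching nothing.
It also fails if it takes over 72 s, if anything falls off the work surface, if the arm or the gripper's body presses on something with over 40 N, if the wrist force passes 120 N, or if a joint passes its speed limit or range.

ROBOT

A 6-joint arm with a two-finger parallel gripper is mounted at the origin on the work surface. World frame = base frame: x ahead of the robot, y to its left, z up, the work surface at z = 0. Lengths are in m, angles in rad, forces in N, time in s.
With the tool pointing down it reaches from about 0.3 to 0.875 m from the base axis. Payload 6.4 kg.
Tool frame: the origin (TCP) lies on the centre line of the jaws, within the pads' length; the fingertips stand robot.tips_ahead ahead of it and the grasp point (between the pads) is the TCP (robot.tips_ahead is the distance from the TCP to the fingertips, in m); z points along the fingers, y is the line along which they close (so a half turn about z gives the same grasp; the last joint's range is limited). The gripper opens to 88 mm and grips with 3 to 60 N. Pads are 18 mm wide; open, the fingers measure 123 mm over their backs; the gripper's body (75 mm by 187 mm) begins 45 mm behind the grasp point.
Start: joints at [0.965, 0.181, 1.607, -0, 1.354, -0.206], TCP at [0.224, 0.53, 0.258] pointing down, gripper open.
Joint ranges: [-2.99, 2.99], [-0.89, 2.07], [0.3, 2.58], [-1.14, 4.28], [0, 2.63], [-3.12, 3.12]. Speed limits (rad/s): [2.57, 2.57, 3.01, 3.14, 3.14, 3.14].

INTERFACE

Orientations are given as a unit quaternion [w, x, y, z].
In Python, from station import robot, cam, ticket gives the robot as it stands (robot), with the cameras (cam) and the job (ticket).
- The arm moves only by the tool send_path, called by a JSON object that holds its "method" and its "body". Schema: {"type":"object","properties":{"rows":{"type":"array","items":{"type":"array","items":{"type":"array","items":{"type":"number"},"minItems":6,"maxItems":6},"minItems":1,"maxItems":12},"minItems":1,"maxItems":1},"aperture":{"type":"number"},"only":{"type":"string"},"quiet":{"type":"boolean"},"lines":{"type":"string"}},"required":["rows"],"additionalProperties":false}. rows is a list that holds a single list of rows (three levels of brackets), with 1 to 12 rows, each of 6 numbers: dx, dy, dz in units of 5 mm, then a rotation vector rx, ry, rz in units of 0.25 rad; each row shifts and turns the commanded pose from where the row before left it, along the tool's axes as they then stand; what a row does not reach is not made up. A row lasts 1/10 s, in which the tool goes at most 0.05 m and 0.15 rad, less where a joint would pass 70% of its speed; a pose out of reach is approached as far as the arm can. aperture is the finger opening in m, set as the call begins (left out keeps the last). The fingers move at their own pace and stop on an object; the grip force is fixed at half the most. Time passes only in rows, so rows that do not move let the fingers close. The tool returns the time, the measured TCP pose, the force, the opening and the grip force at its end. only (a regular expression) keeps the lines of the reply that match it, lines (a string "A,B") keeps lines A to B, and quiet returns only ok. Input that does not fit is refused with a message, and nothing moves.
- robot.get_state(): the state, without advancing time (a new reading comes with each control period).
- cam.camera(name): name is "scene" or "top" or "wrist"; returns a dict with "pixels" (384x512x3 uint8, red, green, blue), "camera_matrix" (3x3 intrinsics, pixels), "pose" (4x4, takes a point from camera to world coordinates); the wrist camera has in their place "mount" (4x4, takes a point from camera to tool coordinates, whose origin is the TCP and whose axes are the flange's). Camera axes: x right, y down, z forward; pixel columns grow to the right and rows downward; lengths in m; the calibration is good to about 2 mm. A picture is of the moment at which its call begins: read the wrist's pose just before it. There is no depth.
- ticket.hand_in(): hands the job in; it is judged then, once.
The state is a dict: "time": time; "joints": joint angles; "qvel": joint speeds; "joint_efforts": joint torques, N m; "tool_pos": TCP position; "orientation": TCP orientation; "ft_force": force on the tool from outside, world axes, zero at the start; "torque": the same for the moment, N m; "opening": finger opening in m; "finger_force": force on a finger pad.
Only numpy, scipy, OpenCV 4.12 (cv2) and the standard library are available. Lean on these libraries where they do the work, as an engineer would, in place of code of your own. Each camera call takes 0.05 s, during which the arm holds its last target. There are 200 camera calls.

## Working session

There is one attempt and no reset: what is moved stays moved. The work goes in short steps, Python scripts to look and compute and a tool call to move; the robot and the scene stay as the last step left them, time stands still between calls to the robot, and variables do not carry over. Pictures are saved under pics/ and viewed, at most 10 in all, crops included, and the job is handed in when it is done.

```bash
ls; mkdir -p pics; python3 - <<'E'
from station import robot, cam, ticket
import cv2,numpy as np
print(robot.tips_ahead)
s=robot.get_state();print(s['time'],s['tool_pos'],s['orientation'])
for n in("top","scene"):
    c=cam.camera(n);cv2.imwrite(f"pics/{n}0.png",cv2.resize(c["pixels"][:,:,::-1],(800,600),interpolation=cv2.INTER_CUBIC))
    np.savez(f"{n}.npz",K=c["camera_matrix"],T=c["pose"]);print(c["camera_matrix"],c["pose"])
E
```

```text
pics
station.py
0.019
0.0 [0.22352004 0.52923841 0.25681249] [-3.40959673e-04  1.98591774e-01  9.80081912e-01 -7.97842194e-04]
[[447.01820975   0.         254.02926807]
 [  0.         447.01820975 180.92780033]
 [  0.           0.           1.        ]] [[-0.00160233 -0.99455741  0.10417768  0.46139902]
 [-0.99999341  0.00125433 -0.00340588 -0.06543652]
 [ 0.00325667 -0.10418245 -0.99455287  1.07901834]
 [ 0.          0.          0.          1.        ]]
[[427.58342159   0.         250.59775924]
 [  0.         427.58342159 189.35459181]
 [  0.           0.           1.        ]] [[-0.70896595  0.60081151 -0.36931397  0.96452179]
 [ 0.7052306   0.60704255 -0.36626376  0.33993983]
 [ 0.00413381 -0.52012005 -0.85408316  1.05110127]
 [ 0.          0.          0.          1.        ]]
```

View pics/top0.png

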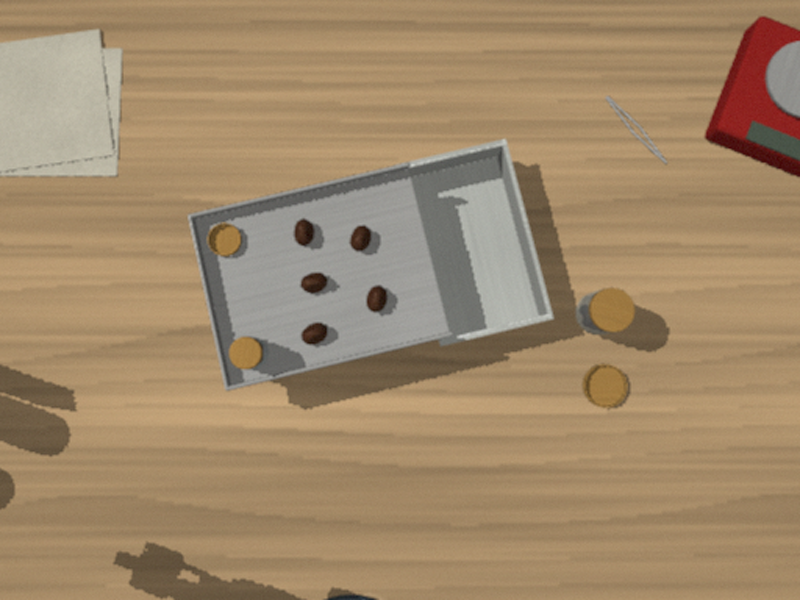

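View pics/scene0.png

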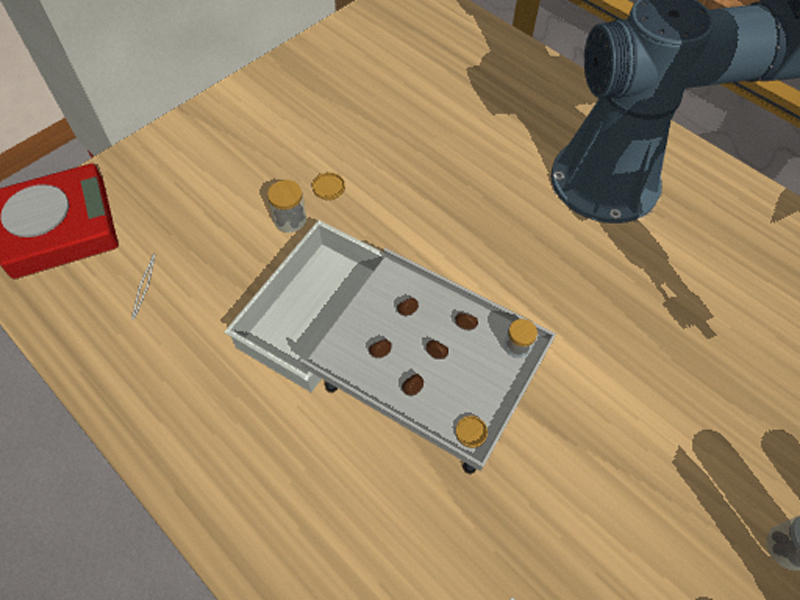

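The top view shows the tray with its closed end at the left. Rim corners are at (190,217) and (228,388), and the lip runs from (411,180) to (450,337). The nuts are at (304,232), (361,238), (314,283), (377,299) and (315,333). The small lid is at (225,240), the sample jar at (246,352), and the pan is on the right.

```bash
cat > h.py <<'E'
import numpy as np
from station import robot, cam, ticket
def pt(name,u,v,z,s=1.5625):
    d=np.load(name+".npz");K,T=d["K"],d["T"]
    r=T[:3,:3]@np.linalg.inv(K)@[(u+.5)/s-.5,(v+.5)/s-.5,1]
    return T[:3,3]+r*(z-T[2,3])/r[2]
E
python3 - <<'E'
from h import *
np.set_printoptions(precision=4,suppress=True)
P=lambda u,v,z:pt("top",u,v,z)[:2]
A=P(190,217,.103);B=P(228,388,.103)   # far-left rim corners
C=P(507,141,.065);D=P(552,318,.065)
print(A,B,np.linalg.norm(A-B),C,D,np.linalg.norm(C-D))
M1=(A+B)/2;M2=(C+D)/2;print("len",np.linalg.norm(M2-M1),"exp .470")
m=M2-M1;m/=np.linalg.norm(m)
w=(A-B)/np.linalg.norm(A-B);print("dirs",m,w,m@w)
# open direction = -y of tray ; x_tray = rot -90 of y
y=-m;x=np.array([y[1],-y[0]])
o=M1+m*.160
print("o",o,"yaw",np.arctan2(x[1],x[0]))
def L(n,u,v,z):
    p=P(u,v,z);print(n,p,"tray",[(p-o)@x,(p-o)@y])
for i,(u,v) in enumerate([(304,232),(361,238),(314,283),(377,299),(315,333)]):L(i,u,v,.0905)
L("lid",225,240,.09);L("jar",246,352,.136);L("lipA",411,180,.08);L("lipB",450,337,.08)
L("bj",612,310,.085);L("bl",606,386,.01)
for i,(u,v) in enumerate([(407,306),(466,321),(380,347),(436,349),(412,384)]):
    p=pt("scene",u,v,.0905)[:2];print("sc",p,(p-o)@x,(p-o)@y)
print("A,B tray",[( q-o)@x for q in(A,B,C,D)])
from scipy.spatial.transform import Rotation as R
q=robot.get_state()["orientation"];print(R.from_quat(q,scalar_first=True).as_matrix())
E
```

```text
[0.6581 0.2248] [0.418  0.1653] 0.24733706353074547 [ 0.7804 -0.2331] [ 0.5162 -0.2938] 0.27115241796055556
len 0.47158252280904195 exp .470
dirs [ 0.2339 -0.9723] [0.9706 0.2406] -0.006887918714801905
o [0.5754 0.0395] yaw 0.2360454027457358
0 [0.6386 0.0647] tray [np.float64(0.06727879352522873), np.float64(0.009681537903632303)]
1 [ 0.6298 -0.0171] tray [np.float64(0.0396198665253515), np.float64(-0.06771712456039786)]
2 [0.5651 0.0495] tray [np.float64(-0.007738972558055739), np.float64(0.012172144202047059)]
3 [ 0.5421 -0.0401] tray [np.float64(-0.05101453358746855), np.float64(-0.06961468171619249)]
4 [0.4941 0.0474] tray [np.float64(-0.0772632045111088), np.float64(0.0266544749560552)]
lid [0.6272 0.1776] tray [np.float64(0.08261685926701029), np.float64(0.12220205706435074)]
jar [0.4673 0.1345] tray [np.float64(-0.08296502303274075), np.float64(0.11765799847577214)]
lipA [ 0.7173 -0.0893] tray [np.float64(0.10779292694155164), np.float64(-0.15836172511691457)]
lipB [ 0.4884 -0.1441] tray [np.float64(-0.1275106038746415), np.float64(-0.15814446096408472)]
bj [ 0.5264 -0.3752] tray [np.float64(-0.14468419701936353), np.float64(-0.3917426053611195)]
bl [ 0.4158 -0.3856] tray [np.float64(-0.2545760648561169), np.float64(-0.3759804725230644)]
sc [ 0.5447 -0.0406] -0.04856733094790611 -0.07066893279001396
sc [0.4961 0.0479] -0.0751430326818221 0.02670495012519789
sc [ 0.6302 -0.0175] 0.03995030557250223 -0.06823476339183389
sc [0.5688 0.0484] -0.00434155029167957 0.010179986252466525
sc [0.6399 0.0638] 0.06834578251673516 0.008531223594888468
A,B tray [np.float64(0.12366559810126881), np.float64(-0.12366559810126884), np.float64(0.1355689141002588), np.float64(-0.13556891410025887)]
[[-0.9211  0.3892 -0.0009]
 [ 0.3892  0.9211 -0.0013]
 [ 0.0003 -0.0015 -1.    ]]
```

Units first: shifts go in units of 5 mm and turns go in units of 0.25 rad. So 0.1334 rad is 0.5336.

```bash
cat >> h.py <<'E'
from scipy.spatial.transform import Rotation as R
o=np.array([.5754,.0395]);yaw=.237
def where(*goal):
    s=robot.get_state();M=R.from_quat(s["orientation"],scalar_first=True).as_matrix();c,n=np.cos(yaw),np.sin(yaw)
    d=s["tool_pos"][:2]-o
    print("t %.1f tray xy %.4f %.4f z %.4f yawerr %.3f tilt %.3f open %.3f F %s"%(s["time"],d@[c,n],d@[-n,c],s["tool_pos"][2],np.arctan2(M[1,1],M[0,1])-yaw,np.hypot(M[0,2],M[1,2]),s["opening"],np.round(s["ft_force"],1)))
    if goal:
        g=np.array([*(o+goal[0]*np.array([c,n])+goal[1]*np.array([-n,c])),goal[2]])
        print("tool shift",np.round(M.T@(g-s["tool_pos"]),4))
E
```

{"method": "send_path", "body": {"rows": [[[0, 0, 0, 0, 0, 0.5336], [0, 0, 0, 0, 0, 0.5336], [0, 0, 0, 0, 0, 0.5336], [0, 0, 0, 0, 0, 0.5336], [0, 0, 0, 0, 0, 0.5336], [0, 0, 0, 0, 0, 0.5336], [0, 0, 0, 0, 0, 0.5336], [0, 0, 0, 0, 0, 0], [0, 0, 0, 0, 0, 0]]], "aperture": 0}}

```text
time: 1.0
tool_pos: [0.2237, 0.5295, 0.2574]
orientation: [0.0, 0.617, 0.787, -0.0]
ft_force: [-0.3, 0.6, 1.5]
opening: 0.0184
finger_force: 0.0
```

```bash
python3 -c "
from h import *;where(.040,-.026,.15)"
```

```text
t 1.0 tray xy -0.2268 0.5589 z 0.2574 yawerr 0.004 tilt 0.001 open 0.018 F [-0.3  0.6  1.5]
tool shift [-0.5858  0.2647  0.1075]
```

In the tool's units: -0.036 m is -7.2, 0.0165 m is 3.3.

{"method": "send_path", "body": {"rows": [[[-7.2, 3.3, 0, 0, 0, 0], [-7.2, 3.3, 0, 0, 0, 0], [-7.2, 3.3, 0, 0, 0, 0], [-7.2, 3.3, 0, 0, 0, 0], [-7.2, 3.3, 0, 0, 0, 0], [-7.2, 3.3, 0, 0, 0, 0], [-7.2, 3.3, 0, 0, 0, 0], [-7.2, 3.3, 0, 0, 0, 0], [-7.2, 3.3, 0, 0, 0, 0], [-7.2, 3.3, 0, 0, 0, 0], [-7.2, 3.3, 0, 0, 0, 0], [-7.2, 3.3, 0, 0, 0, 0]]]}}

```text
time: 2.2
tool_pos: [0.5186, 0.1549, 0.2578]
orientation: [0.0, 0.617, 0.787, 0.0]
ft_force: [0.2, 0.9, -0.1]
opening: 0.0003
finger_force: 0.0
```

{"method": "send_path", "body": {"rows": [[[-7.2, 3.3, 0, 0, 0, 0], [-7.2, 3.3, 0, 0, 0, 0], [-7.2, 3.3, 0, 0, 0, 0], [-7.2, 3.3, 0, 0, 0, 0], [0, 0, 5, 0, 0, 0], [0, 0, 5, 0, 0, 0], [0, 0, 5, 0, 0, 0], [0, 0, 4, 0, 0, 0], [0, 0, 0, 0, 0, 0], [0, 0, 0, 0, 0, 0]]]}}

```text
time: 3.2
tool_pos: [0.6157, 0.0319, 0.1628]
orientation: [-0.0, 0.618, 0.786, -0.0]
ft_force: [-0.1, 0.0, 0.8]
opening: 0.0004
finger_force: 0.0
```

```bash
python3 - <<'E'
from h import *;where(.040,-.026,.105)
import cv2
c=cam.camera("wrist");cv2.imwrite("pics/w1.png",c["pixels"][:,:,::-1]);print(c["mount"])
E
```

```text
t 3.2 tray xy 0.0374 -0.0169 z 0.1628 yawerr 0.002 tilt 0.001 open 0.000 F [-0.1  0.   0.8]
tool shift [-0.0091  0.0026  0.0578]
[[ 4.54815457e-04 -9.64149343e-01 -2.65359827e-01  6.74396138e-02]
 [ 9.99999062e-01  7.81349117e-04 -1.12497137e-03 -2.04254800e-04]
 [ 1.29197907e-03 -2.65359066e-01  9.64148794e-01 -1.27908213e-01]
 [ 0.00000000e+00  0.00000000e+00  0.00000000e+00  1.00000000e+00]]
```

View pics/w1.png

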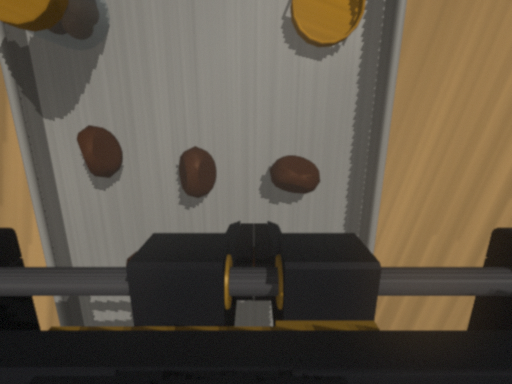

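The wrist view shows the three rear nuts at (100,150), (197,172) and (295,174), all behind the closed fingers. The jar and lid are clear in the corners. That matches the map, so I'll descend behind nut1.

{"method": "send_path", "body": {"rows": [[[-1.8, 0.52, 2, 0, 0, 0], [0, 0, 3.2, 0, 0, 0], [0, 0, 3.2, 0, 0, 0], [0, 0, 2, 0, 0, 0], [0, 0, 1, 0, 0, 0], [0, 0, 0, 0, 0, 0], [0, 0, 0, 0, 0, 0]]]}}

```text
time: 3.95
tool_pos: [0.6206, 0.0238, 0.1059]
orientation: [0.0, 0.618, 0.786, 0.0]
ft_force: [0.0, 0.2, 0.1]
opening: 0.0006
finger_force: 0.0
```

```bash
python3 -c "
from h import *;where(.040,-.180,.105)"
```

```text
t 4.0 tray xy 0.0402 -0.0259 z 0.1059 yawerr 0.000 tilt 0.000 open 0.001 F [0.  0.2 0.1]
tool shift [-0.1541 -0.0003  0.0009]
```

{"method": "send_path", "body": {"rows": [[[-2, 0, 0, 0, 0, 0], [-2, 0, 0, 0, 0, 0], [-2.8, 0, 0, 0, 0, 0], [-2.8, 0, 0, 0, 0, 0], [-2.8, 0, 0, 0, 0, 0], [-2.8, 0, 0, 0, 0, 0], [-2.8, 0, 0, 0, 0, 0], [-2.8, 0, 0, 0, 0, 0], [-2.8, 0, 0, 0, 0, 0], [-2.8, 0, 0, 0, 0, 0], [-2.8, 0, 0, 0, 0, 0], [-1.6, 0, 0, 0, 0, 0]]]}}

```text
time: 5.15
tool_pos: [0.6569, -0.1276, 0.1057]
orientation: [0.0, 0.619, 0.786, -0.0]
ft_force: [0.0, -0.1, -0.4]
opening: 0.0005
finger_force: 0.0
```

{"method": "send_path", "body": {"rows": [[[0, 0, 0, 0, 0, 0], [0, 0, -4, 0, 0, 0], [0, 0, -5, 0, 0, 0], [0, 0, 0, 0, 0, 0]]]}}

```text
time: 5.55
tool_pos: [0.6587, -0.1261, 0.1547]
orientation: [0.003, 0.618, 0.786, 0.001]
ft_force: [1.0, 0.0, 1.6]
opening: 0.0003
finger_force: 0.0
```

```bash
python3 - <<'E'
from h import *;where(-.050,-.026,.150)
import cv2
c=cam.camera("top");cv2.imwrite("pics/t1.png",cv2.resize(c["pixels"][60:260,100:400,::-1],None,fx=2.5,fy=2.5))
E
```

```text
t 5.5 tray xy 0.0421 -0.1806 z 0.1547 yawerr 0.001 tilt 0.006 open 0.000 F [1.  0.  1.6]
tool shift [ 0.1547 -0.092   0.0036]
```

View pics/t1.png

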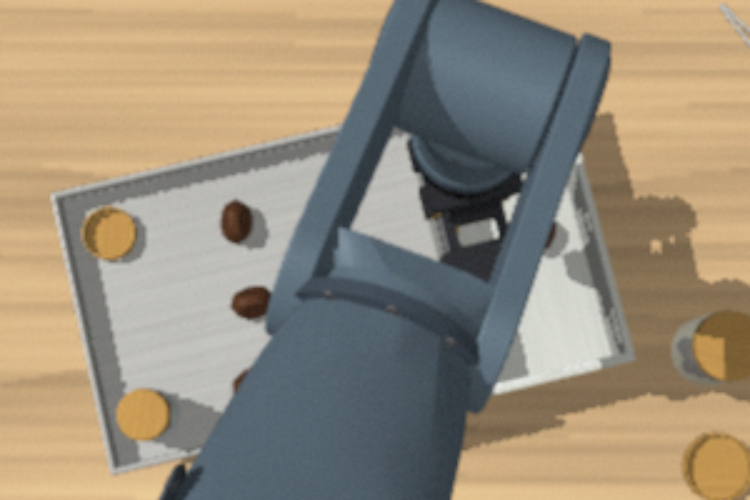

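A nut shows in the pan at (550,235), so nut1 is over. Next is nut3.

In the tool's units: 0.031 m is 6.2, 0.03 m is 6.

{"method": "send_path", "body": {"rows": [[[6, -3.6, 0, 0, 0, 0], [6.2, -3.6, 0, 0, 0, 0], [6.2, -3.6, 0, 0, 0, 0], [6.2, -3.6, 0, 0, 0, 0], [6.2, -3.6, 0, 0, 0, 0], [0, 0, 2, 0, 0, 0], [0, 0, 3.2, 0, 0, 0], [0, 0, 2.4, 0, 0, 0], [0, 0, 2, 0, 0, 0], [0, 0, 0, 0, 0, 0], [0, 0, 0, 0, 0, 0]]]}}

```text
time: 6.7
tool_pos: [0.533, 0.0023, 0.1023]
orientation: [-0.0, 0.619, 0.786, -0.0]
ft_force: [0.5, -0.3, -0.2]
opening: 0.0007
finger_force: 0.0
```

```bash
python3 -c "
from h import *;where(-.049,-.180,.105)"
```

```text
t 6.7 tray xy -0.0500 -0.0262 z 0.1023 yawerr -0.000 tilt 0.001 open 0.001 F [ 0.5 -0.3 -0.2]
tool shift [-0.1538  0.001  -0.0028]
```

In the tool's units: -0.014 m is -2.8, -0.01 m is -2.

{"method": "send_path", "body": {"rows": [[[-2, 0, -0.6, 0, 0, 0], [-2, 0, 0, 0, 0, 0], [-2.8, 0, 0, 0, 0, 0], [-2.8, 0, 0, 0, 0, 0], [-2.8, 0, 0, 0, 0, 0], [-2.8, 0, 0, 0, 0, 0], [-2.8, 0, 0, 0, 0, 0], [-2.8, 0, 0, 0, 0, 0], [-2.8, 0, 0, 0, 0, 0], [-2.8, 0, 0, 0, 0, 0], [-2.8, 0, 0, 0, 0, 0], [-1.6, 0, 0, 0, 0, 0]]]}}

```text
time: 7.9
tool_pos: [0.5695, -0.1487, 0.1058]
orientation: [0.0, 0.619, 0.786, -0.0]
ft_force: [-0.2, 0.1, 0.6]
opening: 0.0002
finger_force: 0.0
```

{"method": "send_path", "body": {"rows": [[[0, 0, 0, 0, 0, 0], [0, 0, -4, 0, 0, 0], [0, 0, -5, 0, 0, 0], [0, 0, 0, 0, 0, 0]]]}}

```text
time: 8.3
tool_pos: [0.5711, -0.1475, 0.1541]
orientation: [0.003, 0.618, 0.786, 0.001]
ft_force: [0.4, 0.4, 0.3]
opening: 0.0004
finger_force: 0.0
```

```bash
python3 -c "
from h import *;where(.068,.055,.150)"
```

```text
t 8.3 tray xy -0.0481 -0.1808 z 0.1541 yawerr 0.001 tilt 0.006 open 0.000 F [0.4 0.4 0.3]
tool shift [0.2357 0.1163 0.0038]
```

{"method": "send_path", "body": {"rows": [[[6.6, 3.3, 0, 0, 0, 0], [6.8, 3.3, 0, 0, 0, 0], [6.8, 3.3, 0, 0, 0, 0], [6.8, 3.3, 0, 0, 0, 0], [6.8, 3.3, 0, 0, 0, 0], [6.8, 3.3, 0, 0, 0, 0], [6.6, 3.3, 0, 0, 0, 0], [0, 0, 2, 0, 0, 0], [0, 0, 3.2, 0, 0, 0], [0, 0, 2.8, 0, 0, 0], [0, 0, 1, 0, 0, 0], [0, 0, 0, 0, 0, 0]]]}}

```text
time: 9.5
tool_pos: [0.6247, 0.1082, 0.1037]
orientation: [-0.001, 0.619, 0.785, -0.001]
ft_force: [0.5, -0.1, 1.4]
opening: 0.0002
finger_force: 0.0
```

```bash
python3 - <<'E'
from h import *;where(.068,-.180,.105)
import cv2
c=cam.camera("scene");cv2.imwrite("pics/s1.png",cv2.resize(c["pixels"][130:320,130:370,::-1],None,fx=3,fy=3))
E
```

```text
t 9.5 tray xy 0.0641 0.0552 z 0.1037 yawerr -0.001 tilt 0.003 open 0.000 F [ 0.5 -0.1  1.4]
tool shift [-0.2352  0.0042 -0.0015]
```

View pics/s1.png

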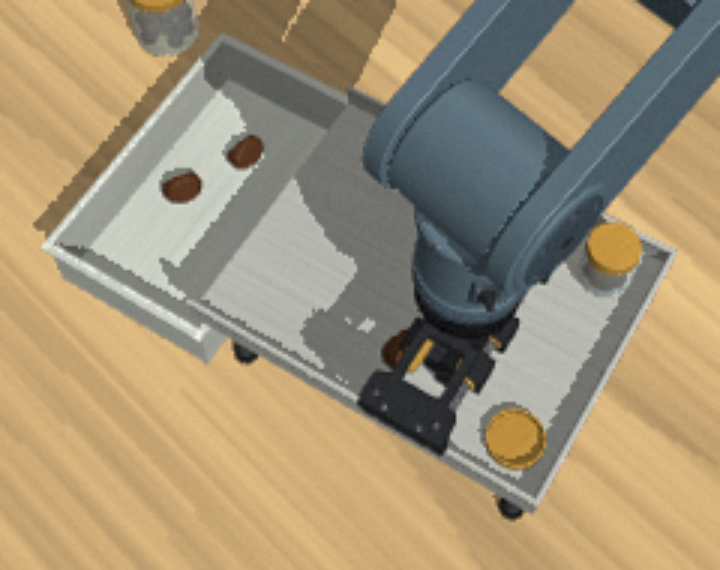

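Two nuts are in the pan, at (182,186) and (246,150). The gripper stands behind nut0, which shows at (393,352), and the lid and jar are undisturbed. I'll correct 4 mm sideways and sweep.

In the tool's units: -0.014 m is -2.8, -0.012 m is -2.4.

{"method": "send_path", "body": {"rows": [[[0, 0.8, -0.3, 0, 0, 0], [-2, 0, 0, 0, 0, 0], [-2.4, 0, 0, 0, 0, 0], [-2.8, 0, 0, 0, 0, 0], [-2.8, 0, 0, 0, 0, 0], [-2.8, 0, 0, 0, 0, 0], [-2.8, 0, 0, 0, 0, 0], [-2.8, 0, 0, 0, 0, 0], [-2.8, 0, 0, 0, 0, 0], [-2.8, 0, 0, 0, 0, 0], [-2.8, 0, 0, 0, 0, 0], [-2.8, 0, 0, 0, 0, 0]]]}}

```text
time: 10.75
tool_pos: [0.6648, -0.0346, 0.1072]
orientation: [-0.0, 0.618, 0.786, -0.0]
ft_force: [-0.0, 1.0, -0.5]
opening: 0.0005
finger_force: 0.1
```

{"method": "send_path", "body": {"rows": [[[-2.8, 0, 0, 0, 0, 0], [-2.8, 0, 0, 0, 0, 0], [-2.8, 0, 0, 0, 0, 0], [-2.8, 0, 0, 0, 0, 0], [-2.8, 0, 0, 0, 0, 0], [-2, 0, 0, 0, 0, 0], [-1.6, 0, 0, 0, 0, 0], [0, 0, 0, 0, 0, 0], [0, 0, -4, 0, 0, 0], [0, 0, -5, 0, 0, 0], [0, 0, 0, 0, 0, 0]]]}}

```text
time: 11.85
tool_pos: [0.6875, -0.1191, 0.1564]
orientation: [0.003, 0.618, 0.786, 0.001]
ft_force: [0.4, -0.9, 0.3]
opening: 0.0009
finger_force: 0.0
```

```bash
python3 -c "
from h import *;where(-.006,.055,.150)"
```

```text
t 11.8 tray xy 0.0717 -0.1805 z 0.1564 yawerr 0.001 tilt 0.007 open 0.001 F [ 0.4 -0.9  0.3]
tool shift [ 0.2356 -0.0775  0.0052]
```

In the tool's units: 0.034 m is 6.8, 0.033 m is 6.6.

{"method": "send_path", "body": {"rows": [[[6.6, -2.2, 0, 0, 0, 0], [6.8, -2.2, 0, 0, 0, 0], [6.8, -2.2, 0, 0, 0, 0], [6.8, -2.2, 0, 0, 0, 0], [6.8, -2.2, 0, 0, 0, 0], [6.8, -2.2, 0, 0, 0, 0], [6.6, -2.3, 0, 0, 0, 0], [0, 0, 2, 0, 0, 0], [0, 0, 3.2, 0, 0, 0], [0, 0, 2.8, 0, 0, 0], [0, 0, 1.6, 0, 0, 0], [0, 0, 0, 0, 0, 0]]]}}

```text
time: 13.05
tool_pos: [0.5535, 0.0917, 0.1022]
orientation: [-0.001, 0.619, 0.786, -0.001]
ft_force: [0.4, -0.1, 0.8]
opening: 0.0003
finger_force: 0.0
```

```bash
python3 - <<'E'
from h import *;where(-.006,-.180,.105)
import cv2
c=cam.camera("wrist");cv2.imwrite("pics/w2.png",c["pixels"][:,:,::-1])
c=cam.camera("scene");cv2.imwrite("pics/s2.png",cv2.resize(c["pixels"][130:320,130:370,::-1],None,fx=3,fy=3))
E
```

```text
t 13.1 tray xy -0.0091 0.0559 z 0.1022 yawerr -0.000 tilt 0.003 open 0.000 F [ 0.4 -0.1  0.8]
tool shift [-0.2359  0.0032 -0.003 ]
```

View pics/s2.png

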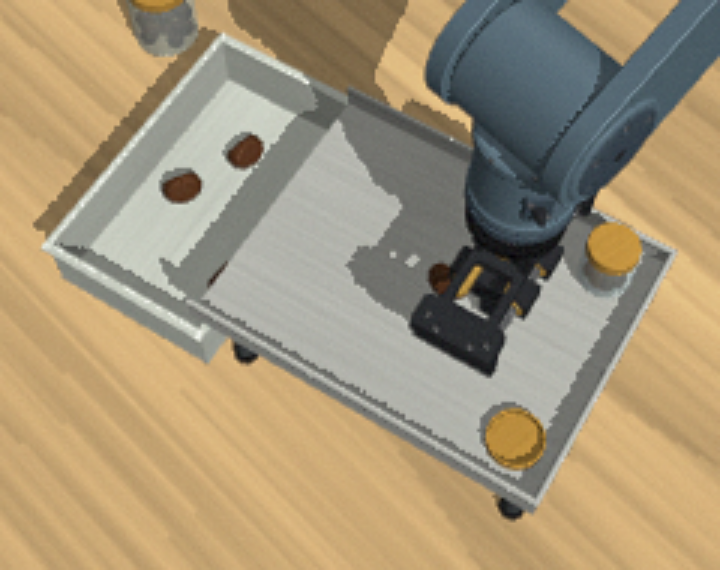

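Nut0 is in the pan, partly hidden under the lip at (217,275). Nut2 is ahead of the fingers at (440,278).

{"method": "send_path", "body": {"rows": [[[0, 0.6, -0.6, 0, 0, 0], [-2, 0, 0, 0, 0, 0], [-2.4, 0, 0, 0, 0, 0], [-2.8, 0, 0, 0, 0, 0], [-2.8, 0, 0, 0, 0, 0], [-2.8, 0, 0, 0, 0, 0], [-2.8, 0, 0, 0, 0, 0], [-2.8, 0, 0, 0, 0, 0], [-2.8, 0, 0, 0, 0, 0], [-2.8, 0, 0, 0, 0, 0], [-2.8, 0, 0, 0, 0, 0], [-2.8, 0, 0, 0, 0, 0]]]}}

```text
time: 14.35
tool_pos: [0.5924, -0.0522, 0.1072]
orientation: [-0.0, 0.618, 0.786, -0.0]
ft_force: [-0.7, 0.1, 0.3]
opening: 0.0001
finger_force: 0.0
```

{"method": "send_path", "body": {"rows": [[[-2.8, 0, 0, 0, 0, 0], [-2.8, 0, 0, 0, 0, 0], [-2.8, 0, 0, 0, 0, 0], [-2.8, 0, 0, 0, 0, 0], [-2.8, 0, 0, 0, 0, 0], [-2, 0, 0, 0, 0, 0], [-1.6, 0, 0, 0, 0, 0], [0, 0, 0, 0, 0, 0], [0, 0, -4, 0, 0, 0], [0, 0, -5, 0, 0, 0], [0, 0, 0, 0, 0, 0]]]}}

```text
time: 15.45
tool_pos: [0.6149, -0.1369, 0.1559]
orientation: [0.003, 0.618, 0.786, 0.001]
ft_force: [0.6, 0.6, -0.2]
opening: 0.0006
finger_force: 0.0
```

```bash
python3 -c "
from h import *;where(-.076,.066,.150)"
```

```text
t 15.4 tray xy -0.0030 -0.1807 z 0.1559 yawerr 0.001 tilt 0.006 open 0.001 F [ 0.6  0.6 -0.2]
tool shift [ 0.2468 -0.0728  0.0046]
```

In the tool's units: 0.036 m is 7.2, 0.035 m is 7.

{"method": "send_path", "body": {"rows": [[[7, -2, 0, 0, 0, 0], [7, -2, 0, 0, 0, 0], [7, -2, 0, 0, 0, 0], [7, -2, 0, 0, 0, 0], [7, -2, 0, 0, 0, 0], [7, -2, 0, 0, 0, 0], [7.2, -2, 0, 0, 0, 0], [0, 0, 2, 0, 0, 0], [0, 0, 3.2, 0, 0, 0], [0, 0, 2.8, 0, 0, 0], [0, 0, 1.4, 0, 0, 0], [0, 0, 0, 0, 0, 0]]]}}

```text
time: 16.65
tool_pos: [0.486, 0.0859, 0.1037]
orientation: [-0.001, 0.619, 0.786, -0.001]
ft_force: [-1.0, -0.9, -0.6]
opening: 0.0005
finger_force: 0.0
```

```bash
python3 -c "
from h import *;where(-.076,-.180,.105)"
```

```text
t 16.6 tray xy -0.0760 0.0661 z 0.1037 yawerr 0.000 tilt 0.003 open 0.000 F [-1.  -0.9 -0.6]
tool shift [-0.2461 -0.     -0.0015]
```

{"method": "send_path", "body": {"rows": [[[-2, 0, -0.4, 0, 0, 0], [-2, 0, 0, 0, 0, 0], [-2.4, 0, 0, 0, 0, 0], [-2.8, 0, 0, 0, 0, 0], [-2.8, 0, 0, 0, 0, 0], [-2.8, 0, 0, 0, 0, 0], [-2.8, 0, 0, 0, 0, 0], [-2.8, 0, 0, 0, 0, 0], [-2.8, 0, 0, 0, 0, 0], [-2.8, 0, 0, 0, 0, 0], [-2.8, 0, 0, 0, 0, 0], [-2.8, 0, 0, 0, 0, 0]]]}}

```text
time: 17.85
tool_pos: [0.5244, -0.0686, 0.1072]
orientation: [-0.0, 0.618, 0.786, -0.0]
ft_force: [-0.3, -0.2, -0.2]
opening: 0.0002
finger_force: 0.0
```

{"method": "send_path", "body": {"rows": [[[-2.8, 0, 0, 0, 0, 0], [-2.8, 0, 0, 0, 0, 0], [-2.8, 0, 0, 0, 0, 0], [-2.8, 0, 0, 0, 0, 0], [-2.8, 0, 0, 0, 0, 0], [-2, 0, 0, 0, 0, 0], [-1.6, 0, 0, 0, 0, 0], [0, 0, 0, 0, 0, 0], [0, 0, -5, 0, 0, 0], [0, 0, -5, 0, 0, 0], [0, 0, -5, 0, 0, 0], [0, 0, -5, 0, 0, 0]]]}}

```text
time: 19.05
tool_pos: [0.5445, -0.1523, 0.208]
orientation: [-0.0, 0.618, 0.786, 0.0]
ft_force: [-0.3, 0.4, -0.2]
opening: 0.0002
finger_force: 0.0
```

{"method": "send_path", "body": {"rows": [[[6, -6, 0, 0, 0, 0], [6, -6, 0, 0, 0, 0], [6, -6, 0, 0, 0, 0], [6, -6, 0, 0, 0, 0], [6, -6, 0, 0, 0, 0], [6, -6, 0, 0, 0, 0], [6, -6, 0, 0, 0, 0], [6, -6, 0, 0, 0, 0], [6, 0, 0, 0, 0, 0], [6, 0, 0, 0, 0, 0], [6, 0, 0, 0, 0, 0], [0, 0, 0, 0, 0, 0]]]}}

```text
time: 20.25
tool_pos: [0.2324, 0.1143, 0.2071]
orientation: [-0.0, 0.615, 0.788, 0.001]
ft_force: [-0.3, 0.2, -0.4]
opening: 0.0007
finger_force: 0.0
```

```bash
python3 - <<'E'
from h import *;where()
import cv2
c=cam.camera("top");cv2.imwrite("pics/t2.png",cv2.resize(c["pixels"][60:280,100:420,::-1],None,fx=2.5,fy=2.5))
c=cam.camera("scene");cv2.imwrite("pics/s3.png",cv2.resize(c["pixels"][100:320,130:370,::-1],None,fx=2.7,fy=2.7))
E
```

```text
t 20.2 tray xy -0.3159 0.1532 z 0.2071 yawerr 0.008 tilt 0.001 open 0.001 F [-0.3  0.2 -0.4]
```

View pics/t2.png

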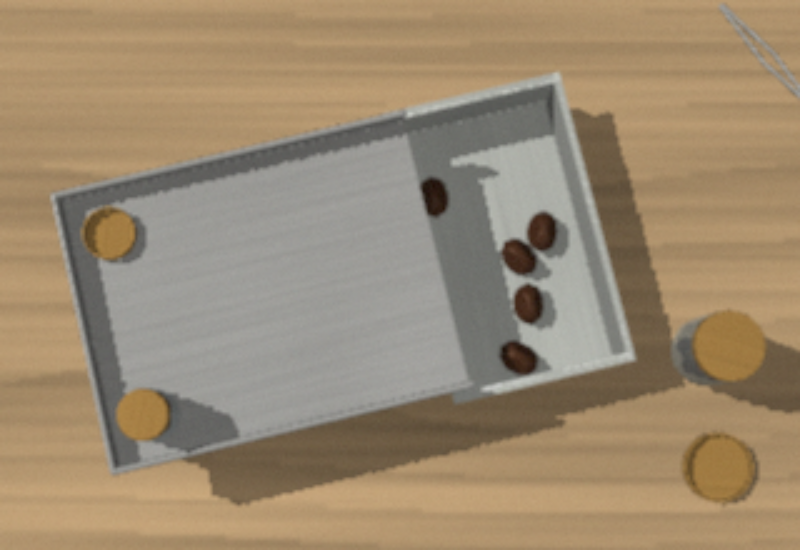

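View pics/s3.png

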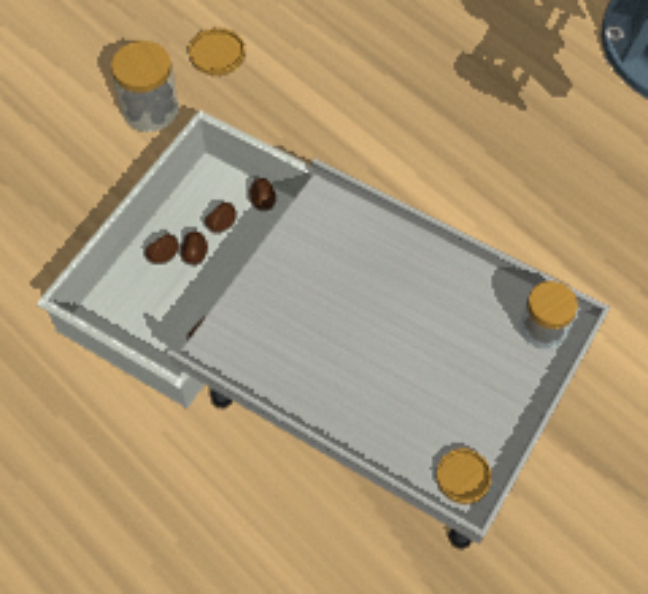

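All five nuts are past the lip. Top view: (434,197), (542,231), (519,257), (528,303) and (519,357). The one by the lip is half hidden in the scene view at (196,328), so I'll check its height before handing in. The tray is clear, and the jars and lids are where they were.

```bash
python3 - <<'E'
from h import *
c,n=np.cos(yaw),np.sin(yaw);d=np.load("scene.npz")
for z in(.0135,.05,.075,.09):
    p=pt("top",434/2.5+100,197/2.5+60,z,1)
    q=np.linalg.inv(d["T"])@[*p,1];q=d["K"]@q[:3];q=q[:2]/q[2]
    e=p[:2]-o;print(z,"tray",np.round([e@[c,n],e@[-n,c]],4),"s3 px",(q-[130,100])*2.7)
E
```

```text
0.0135 tray [ 0.0606 -0.1753] s3 px [204.84278555 329.69223167]
0.05 tray [ 0.0539 -0.1718] s3 px [208.45830471 309.17959967]
0.075 tray [ 0.0493 -0.1695] s3 px [211.0439948  294.50969838]
0.09 tray [ 0.0466 -0.1681] s3 px [212.64043284 285.45231416]
```

The floor height (z ≈ 0.0135) predicts s3 pixel (205,330), which matches the visible sliver at (196,328). That nut is on the pan floor.

```bash
python3 -c "
from station import robot, cam, ticket;print(ticket.hand_in())"
```

```text
the job is handed in; nothing more can be done
None
```

All five Brazil nuts were swept over the open edge into the pan with the fingertips together, the jars and lids look unmoved in the final pictures, and I handed the job in at about 20 s (the hand-in returned no verdict).

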